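# Shut and latch the document case

## Robot

A 6-joint arm with a two-finger parallel gripper is mounted at the origin on the work surface. World frame = base frame: x ahead of the robot, y to its left, z up, the work surface at z = 0. Lengths are in m, angles in rad, forces in N, time in s.
With the tool pointing down it reaches from about 0.375 to 0.975 m from the base axis. Payload 3.8 kg.
Tool frame: the origin (TCP) lies where the fingers leave the gripper's body, on its centre line; the fingertips stand 73 mm ahead of it and the grasp point (between the pads) lies 54 mm ahead of it (nose_length is the distance from the TCP to the fingertips, in m); z points along the fingers, y is the line along which they close (so a half turn about z gives the same grasp; the last joint's range is limited). The gripper opens to 85 mm and grips with 20 to 120 N. Pads are 22 mm wide; open, the fingers measure 114 mm over their backs; the gripper's body (76 mm by 85 mm) begins 54 mm behind the grasp point. The pads swing forward as they close: fully open they stand 13 mm farther back than shut.
Start: joints at [-1.371, 0.264, 1.604, -0, 1.274, -0.037], TCP at [0.158, -0.656, 0.304] pointing down, gripper open.
Joint ranges: [-2.63, 2.63], [-0.94, 2.18], [0.31, 2.57], [-1.31, 4.45], [0, 2.66], [-2.55, 2.55]. Speed limits (rad/s): [2.57, 2.57, 3.14, 3.14, 3.14, 3.14].

## Interface

Orientations are given as a rotation vector (axis times angle).
In Python, from workcell import read_state, read_camera, calibration, finish_job, look_for, cut_out, tip_of, nose_length gives the robot as it stands.
- The arm moves only by the tool step_arm, never from a script. Its argument "targets" is a list of rows, each a list of 3 entries, a list of its own where there are three numbers: the turn, a rotation vector about the tool's x, y, z in rad, then the shift along the tool's x, y, z in mm, then the finger opening in mm, from 0 to 85.4. In form: [[[ax, ay, az], [x, y, z], grip], ...]. A call has 1 to 5 rows; each row shifts and turns the commanded pose from where the row before left it, along the tool's axes as they then stand; what a row does not reach is not made up. A row lasts 1/12 s, in which the tool goes at most 41.7 mm and 7.16 degrees, less where a joint would pass 70% of its speed; a pose out of reach is approached as far as the arm can. A call with a gripper value outside its range is refused whole. The fingers move at their own pace and stop on an object; "grip_force" is the grip in N (left out, the last holds). Time passes only in rows, so rows that do not move let the fingers close. It gives the time, the measured TCP pose, the force, the opening and the grip force at its end, in the units of the state.
- read_state(): the state, without advancing time (a new reading comes with each control period).
- read_camera(name): name is "side" or "top" or "wrist"; returns the picture (420x560x3 uint8, red, green, blue); there is no depth.
- calibration(name): a dict with "camera_matrix" (3x3 intrinsics, pixels), "R" (3x3) and "t" (3): a world point X has camera coordinates R X + t. Camera axes: x right, y down, z forward; pixel columns grow to the right and rows downward; lengths in m; the calibration is good to about 2 mm. The wrist camera is an equidistant fisheye: a pixel r from the principal point sees the ray r / f radians off the axis. A picture is of the moment at which its call begins: read the wrist's pose just before it. calibration takes no time and is no camera call; for the wrist camera it gives the pose at the moment of the call.
- finish_job(): hands the job in; it is judged then, once.
Trained networks look in the newest picture that a camera, given by its name, has taken for a name from the list of things; names that differ only in an ending like _2 or _b are one class to them, and where a whole thing is asked for, a point or a joint stands for the part that bears it (a point fixed in the world has none). Each returns a list of dicts, best first, with "score" (0 to 1); they miss things now and then, are a little off and sometimes report something else, mostly with a low value. They report only what shows in the picture. A call takes as long as a camera call.
- look_for(camera, query): "extent" ([left, top, right, bottom] in pixels, round what is visible of it).
- cut_out(camera, query): "region" (420x560 bool, what is visible of it) and "extent" ([left, top, right, bottom] in pixels, round what is visible of it).
- tip_of(camera, query): "at" ([row, column] in pixels: a listed point, or the origin of a listed thing).
The state is a dict: "time": time; "q": joint angles; "joint_vel": joint speeds; "joint_torque": joint torques, N m; "tool_pos": TCP position; "tcp_rot": TCP orientation; "wrist_force": force on the tool from outside, world axes, zero at the start; "torque": the same for the moment, N m; "width": opening from 0.0 (shut) to 1.0 (fully open); "grip_force": force on a finger pad.
Only numpy, scipy, OpenCV 4.12 (cv2) and the standard library are available. Lean on these libraries where they do the work, as an engineer would, in place of code of your own. Each camera call takes 0.05 s, during which the arm holds its last target. There are 200 camera calls.

## Task

With closed fingers, push the half-open lid of the grey document case down until it is fully shut, then press the long bar latch fully down, and after it the round latch fully down. Only push: do not lift the lid or press a latch before its turn, and leave the weight, beaker, dish and eraser beside the case where they are.

Things in the scene. Friction and masses are not known exactly. Their poses are not given: they have to be found in the camera images.
- case: Grey document case, fixed to the bench, 260 deep (x), 340 wide (y), 60 mm high. Origin: centre of its underside, on the bench. Its x axis points from the latch side (away from the robot) to the hinge side, so roughly towards the robot; y along its width; z up. The 45 mm at the latch side is a solid ledge, top 60 mm above the bench, that carries the latches; the lid covers the rest.
- lid (a joint): Lid angle, rad: 0 = fully shut, starts at 0.25 to 0.55, grows as it opens. A flat grey plate 213 (x) by 340 (y) by 14 mm, hinged at its edge nearest the robot, along the case's y at x = 130, z = 60 mm in the case's frame. A stiff hinge keeps it where it is left; 2 to 6 N down near its free edge closes it. Shut, its top is 74 mm above the bench, its free edge at x = -83 mm.
- lid_push (a point): Point on the lid's top face, midway along its width, 38 mm from its free edge and 175 mm from the hinge line: a good place to push. It moves with the lid (shut: at x = -45, y = 0, z = 74 mm in the case's frame).
- bar_key (a joint): How far the long bar latch is pressed, m: 0 = up, 0.008 = fully down. Needs about 4 to 5 N and stays where it is pushed.
- bar_top (a point): Centre of the top face of the long bar latch, a steel key 18 (case x) by 56 mm (case y) on a black plate 36 by 72 by 12 mm that stands on the ledge. Top 84 mm above the bench when up, 76 mm when fully down, then 4 mm proud of its plate. It presses straight down. The bar latch may be on the left or the right half of the ledge.
- round_key (a joint): How far the round latch is pressed, m: 0 = up, 0.008 = fully down. Needs about 4 to 5 N and stays where it is pushed.
- round_top (a point): Centre of the top face of the round latch, a steel key of 26 mm diameter on a black plate like the other's. Same heights and travel. It is on the other half of the ledge from the bar latch.
- weight: Loose black disc weight, 84 mm diameter, 28 mm high, on the bench beside the case; origin at the centre of its underside. To be left alone.
- beaker: Loose glass beaker, 66 mm diameter, 85 mm high, on the bench beside the case; origin at the centre of its underside. To be left alone.
- dish: Loose shallow glass dish, 90 mm diameter, 18 mm high, on the bench beside the case; origin at the centre of its underside. To be left alone.
- eraser: Loose white eraser block, 50 by 24 by 14 mm, on the bench beside the case; origin at the centre of its underside. To be left alone.

How it is judged:
On the way, in this order (a step that is already met when the one before it is completed fails the run):
1. the lid is shut (value of joint lid below 0.03 rad), for 0.2 s.
2. the bar latch is fully down, the lid still shut (value of joint lid below 0.03 rad and value of joint bar_key above 0.0065 m), for 0.2 s.
3. the round latch is fully down too (all of step 2 and value of joint round_key above 0.0065 m), for 0.2 s.
At the end, for the whole second after the job is handed in: The lid is shut (under 0.03 rad), both latch keys are pressed at least 6.5 of their 8 mm, and the weight, beaker, dish and eraser are within 15 mm of where they began (all of step 3 and not (distance of weight from where it was at the start of the episode above 0.015 m) and not (distance of beaker from where it was at the start of the episode above 0.015 m) and not (distance of dish from where it was at the start of the episode above 0.015 m) and not (distance of eraser from where it was at the start of the episode above 0.015 m)); the robot touches nothing.
It fails at once if a latch was pressed (over 4 mm) while the lid was not shut (value of joint lid above 0.04 rad and value of joint any of bar_key, round_key above 0.004 m).
It fails at once if the round latch was pressed (over 4 mm) before the bar latch was down (value of joint round_key above 0.004 m and value of joint bar_key below 0.006 m).
It fails at once if the lid was lifted further open (value of joint lid above 0.6 rad or (value of joint lid above 0.45 rad and distance of lid_push from where it was at the start of the episode above 0.024 m)).
It fails at once if the weight, beaker, dish or eraser was moved over 15 mm, or lifted (distance of any of weight, beaker, dish, eraser from where it was at the start of the episode above 0.015 m).
It also fails if it takes over 48 s, if anything falls off the work surface, if the arm or the gripper's body presses on something with over 40 N, if the wrist force passes 120 N, or if a joint passes its speed limit or range.

## Working session

There is one attempt and no reset: what is moved stays moved. The work goes in short steps, Python scripts to look and compute and a tool call to move; the robot and the scene stay as the last step left them, time stands still between calls to the robot, and variables do not carry over. Pictures are saved under pics/ and viewed, at most 10 in all, crops included, and the job is handed in when it is done.

Besides the shell and the picture viewer there is one more tool, called after "Emit:" as name(argument=value, ...), one argument or row to a line, values as JSON. step_arm: Moves the arm, as the interface text tells. Its arguments: {"type":"object","properties":{"targets":{"type":"array","items":{"type":"array"}},"grip_force":{"type":"number"}},"required":["targets"]}

```bash
mkdir -p pics
cat > h.py <<'E'
import numpy as np, cv2
from workcell import *
from scipy.spatial.transform import Rotation as R
def ray(cam,rc):
    c=calibration(cam);K=np.array(c["camera_matrix"]);Rm=np.array(c["R"]);t=np.array(c["t"])
    x=(rc[1]-K[0,2])/K[0,0];y=(rc[0]-K[1,2])/K[1,1]
    if cam=="wrist":
        r=np.hypot(x,y);d=np.array([x/r*np.sin(r),y/r*np.sin(r),np.cos(r)]) if r>1e-9 else np.array([0,0,1.])
    else: d=np.array([x,y,1.])
    return -Rm.T@t, Rm.T@d
def atz(cam,rc,z):
    o,d=ray(cam,rc);return o+d*(z-o[2])/d[2]
def tri(a,b):
    A=[];B=[]
    for o,d in (a,b):
        d=d/np.linalg.norm(d);P=np.eye(3)-np.outer(d,d);A.append(P);B.append(P@o)
    return np.linalg.lstsq(np.vstack(A),np.hstack(B),rcond=None)[0]
def snap(cam,name):
    im=read_camera(cam);cv2.imwrite(f"pics/{name}.png",im[:,:,::-1]);return im
E
python3 - <<'E'
from h import *
ims=[]
for c in("top","side"): ims.append(snap(c,c+"0"))
for q in("case","lid_push","bar_top","round_top","weight","beaker","dish","eraser"):
    for c in("top","side"):
        r=tip_of(c,q)
        if r: print(q,c,np.round(r[0]["at"]),round(r[0]["score"],2),[np.round(atz(c,r[0]["at"],z),3)[:2] for z in(0,.084)])
s=read_state();print(s["tool_pos"],s["tcp_rot"],s["time"])
E
```

```text
case top [216. 280.] 0.64 [array([0.519, 0.048]), array([0.508, 0.046])]
case side [228. 292.] 0.82 [array([0.523, 0.058]), array([ 0.515, -0.037])]
lid_push top [195. 278.] 0.66 [array([0.579, 0.051]), array([0.564, 0.049])]
lid_push side [187. 310.] 0.74 [array([0.581, 0.213]), array([0.567, 0.102])]
bar_top top [182. 321.] 0.43 [array([ 0.616, -0.067]), array([ 0.599, -0.061])]
bar_top side [232. 338.] 0.53 [array([0.628, 0.034]), array([ 0.608, -0.058])]
round_top top [163. 257.] 0.66 [array([0.668, 0.112]), array([0.648, 0.106])]
round_top side [184. 346.] 0.58 [array([0.678, 0.218]), array([0.653, 0.106])]
weight top [170. 203.] 0.65 [array([0.647, 0.263]), array([0.628, 0.247])]
weight side [174. 330.] 0.57 [array([0.642, 0.268]), array([0.621, 0.151])]
beaker top [210. 181.] 0.96 [array([0.536, 0.322]), array([0.524, 0.302])]
beaker side [164. 287.] 0.76 [array([0.532, 0.32 ]), array([0.523, 0.197])]
dish top [217. 371.] 0.97 [array([ 0.518, -0.203]), array([ 0.508, -0.188])]
dish side [313. 299.] 0.95 [array([ 0.517, -0.194]), array([ 0.509, -0.262])]
eraser top [266. 358.] 0.74 [array([ 0.384, -0.166]), array([ 0.382, -0.154])]
eraser side [302. 230.] 0.63 [array([ 0.382, -0.158]), array([ 0.389, -0.23 ])]
[ 0.15833961 -0.65617873  0.30394023] [3.11952467e+00 3.71050650e-01 6.20753291e-06] 0.9
```

View pics/top0.png

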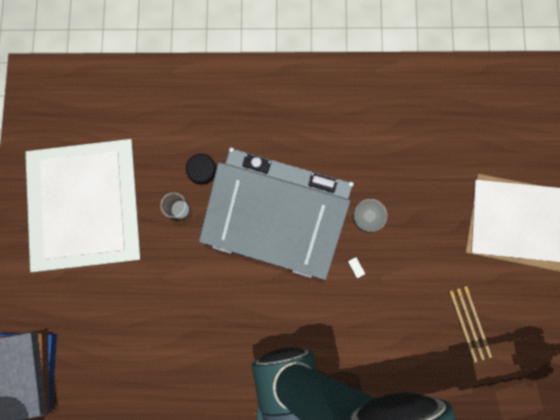

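View pics/side0.png

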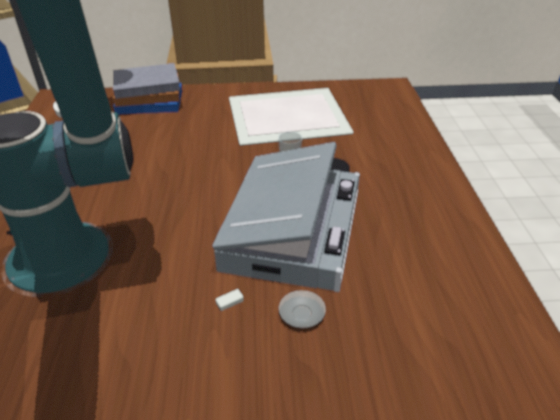

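Run:
```python
from h import *
P={}
for q,a,b in(("lid_push",(195,278),(187,310)),("bar",(182,321),(232,338)),("round",(163,257),(184,346))):
    P[q]=tri(ray("top",a),ray("side",b));print(q,P[q].round(4))
v=P["round"]-P["bar"];print("yaw of case y",np.degrees(np.arctan2(-v[0],v[1])) , np.linalg.norm(v[:2]))
s=read_state();print(R.from_rotvec(s["tcp_rot"]).as_matrix().round(3))
```

```text
lid_push [0.5587 0.0493 0.1229]
bar [ 0.6026 -0.0608  0.0868]
round [0.6499 0.1057 0.0848]
yaw of case y -15.860146642834252 0.17311087925168697
[[ 0.972  0.235  0.   ]
 [ 0.235 -0.972 -0.   ]
 [-0.     0.    -1.   ]]
```

The top view shows the case at about (277,215), the round latch on the left at (257,163) and the bar latch on the right at (321,182). The side view shows the lid about 0.28 rad open, and the networks agree with both pictures. Next I close the fingers and move above the lid.

Emit:
step_arm(
  targets=[
    [[0,0,0],[28,-30,0],0],
    [[0,0,0],[28,-30,0],0],
    [[0,0,0],[28,-30,0],0],
    [[0,0,0],[28,-30,0],0],
    [[0,0,0],[28,-30,0],0],
  ],
  grip_force=40,
)

```text
time: 1.32
tool_pos: [0.2597, -0.4759, 0.3039]
tcp_rot: [3.12, 0.37, 0.0]
wrist_force: [0.5, -0.5, -0.1]
width: 0.297
grip_force: 0.0
```

Emit:
step_arm(
  targets=[
    [[0,0,0],[28,-30,0],0],
    [[0,0,0],[28,-30,0],0],
    [[0,0,0],[28,-30,0],0],
    [[0,0,0],[28,-30,0],0],
    [[0,0,0],[28,-30,0],0],
  ],
)

```text
time: 1.73
tool_pos: [0.3607, -0.2971, 0.3042]
tcp_rot: [3.119, 0.37, 0.001]
wrist_force: [0.2, 0.2, 0.1]
width: 0.002
grip_force: 0.0
```

Emit:
step_arm(
  targets=[
    [[0,0,0],[28,-30,0],0],
    [[0,0,0],[28,-30,0],0],
    [[0,0,0],[28,-30,0],0],
    [[0,0,0],[28,-30,0],0],
    [[0,0,0],[28,-30,0],0],
  ],
)

```text
time: 2.15
tool_pos: [0.4616, -0.1182, 0.3044]
tcp_rot: [3.119, 0.371, 0.002]
wrist_force: [0.5, -0.1, 0.9]
width: -0.002
grip_force: 0.0
```

Emit:
step_arm(
  targets=[
    [[0,0,0],[28,-30,0],0],
    [[0,0,0],[28,-30,0],0],
    [[0,0,0],[28,-30,0],0],
    [[0,0,0],[28,-30,0],0],
    [[0,0,0],[0,0,0],0],
  ],
)

```text
time: 2.57
tool_pos: [0.5444, 0.0285, 0.3043]
tcp_rot: [-3.116, -0.379, -0.005]
wrist_force: [1.0, -1.0, -0.2]
width: -0.001
grip_force: 0.0
```

Emit:
step_arm(
  targets=[
    [[0,0,0],[20,-10,0],0],
    [[0,0,0],[0,0,35],0],
    [[0,0,0],[0,0,35],0],
    [[0,0,0],[0,0,20],0],
    [[0,0,0],[0,0,5],0],
  ],
)

```text
time: 2.98
tool_pos: [0.5563, 0.0369, 0.2046]
tcp_rot: [-3.119, -0.371, 0.011]
wrist_force: [-1.9, -0.2, 2.7]
width: 0.001
grip_force: 1.2
```

Emit:
step_arm(
  targets=[
    [[0,0,0],[0,0,6],0],
    [[0,0,0],[0,0,6],0],
    [[0,0,0],[0,0,6],0],
    [[0,0,0],[0,0,6],0],
    [[0,0,0],[0,0,6],0],
  ],
)

```text
time: 3.4
tool_pos: [0.5609, 0.037, 0.1806]
tcp_rot: [3.119, 0.371, 0.009]
wrist_force: [1.8, 0.7, 3.1]
width: 0.002
grip_force: 1.4
```

Emit:
step_arm(
  targets=[
    [[0,0,0],[0,0,6],0],
    [[0,0,0],[0,0,6],0],
    [[0,0,0],[0,0,6],0],
    [[0,0,0],[0,0,6],0],
    [[0,0,0],[0,0,4],0],
  ],
)

```text
time: 3.82
tool_pos: [0.5587, 0.0372, 0.15]
tcp_rot: [-3.119, -0.371, 0.001]
wrist_force: [1.9, 0.2, 2.2]
width: -0.004
grip_force: 1.4
```

Emit:
step_arm(
  targets=[
    [[0,0,0],[0,0,2],0],
    [[0,0,0],[0,0,1],0],
    [[0,0,0],[0,0,1],0],
    [[0,0,0],[0,0,0],0],
  ],
)

```text
time: 4.15
tool_pos: [0.5585, 0.0372, 0.1467]
tcp_rot: [-3.119, -0.371, 0.002]
wrist_force: [0.3, -0.0, 2.1]
width: 0.001
grip_force: 0.9
```

Run:
```python
from h import *
snap("side","side1")
s=read_state();print(s["tool_pos"],s["wrist_force"],nose_length() if callable(nose_length) else nose_length)
```

```text
[0.55846338 0.03717331 0.14665039] [ 0.44770464 -1.40365817  2.01382177] 0.0726
```

Emit:
step_arm(
  targets=[
    [[0,0,0],[0,0,1],0],
    [[0,0,0],[0,0,1],0],
    [[0,0,0],[0,0,0],0],
    [[0,0,0],[0,0,0],0],
  ],
)

```text
time: 4.53
tool_pos: [0.5585, 0.0372, 0.1466]
tcp_rot: [-3.119, -0.371, 0.002]
wrist_force: [-4.3, -0.3, 12.4]
width: -0.003
grip_force: 6.6
```

View pics/side1.png

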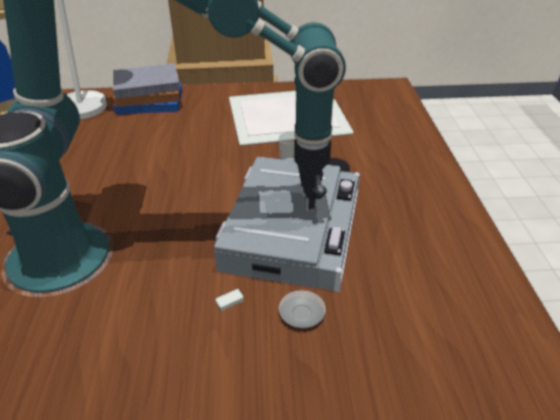

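The side view shows the lid flat on the case with the fingertips at about (312,200). The force jumped to 12 N at tip height 74 mm, so the lid is on its stop. I lift straight up and move over the bar latch at about (335,238).

Emit:
step_arm(
  targets=[
    [[0,0,0],[0,0,-22],0],
    [[0,0,0],[0,0,-22],0],
    [[0,0,0],[7,35,0],0],
    [[0,0,0],[7,35,0],0],
    [[0,0,0],[6,36,0],0],
  ],
)

```text
time: 4.95
tool_pos: [0.6031, -0.0614, 0.1891]
tcp_rot: [-3.119, -0.374, 0.001]
wrist_force: [0.4, 0.7, 0.7]
width: -0.002
grip_force: 0.0
```

Emit:
step_arm(
  targets=[
    [[0,0,0],[0,0,0],0],
    [[0,0,0],[0,0,0],0],
  ],
)

```text
time: 5.12
tool_pos: [0.603, -0.0627, 0.1882]
tcp_rot: [-3.12, -0.366, 0.003]
wrist_force: [0.2, 0.7, -0.5]
width: 0.004
grip_force: 0.0
```

Run:
```python
from h import *
for c in("wrist","top","side"):
  snap(c,c+"2")
  for q in("bar_top","round_top"):
    for r in tip_of(c,q)[:1]: print(c,q,np.round(r["at"],1),round(r["score"],2),atz(c,r["at"],.084).round(4))
  for r in tip_of(c,"lid_push")[:1]: print(c,"push",atz(c,r["at"],.074).round(4))
s=read_state();print(s["tool_pos"],s["wrist_force"])
```

```text
wrist bar_top [250.5 283.7] 0.67 [ 0.599 -0.064  0.084]
wrist round_top [113.4  38.9] 0.84 [0.6502 0.1108 0.084 ]
wrist push [0.5638 0.0438 0.074 ]
top bar_top [179.9 321.2] 0.58 [ 0.6033 -0.0614  0.084 ]
top push [0.57   0.0459 0.074 ]
side bar_top [235.6 335.1] 0.49 [ 0.6011 -0.0673  0.084 ]
side push [0.5716 0.0456 0.074 ]
[ 0.6031646 -0.0608227  0.1889962] [ 0.03120984  1.15831867 -0.47571186]
```

View pics/wrist2.png

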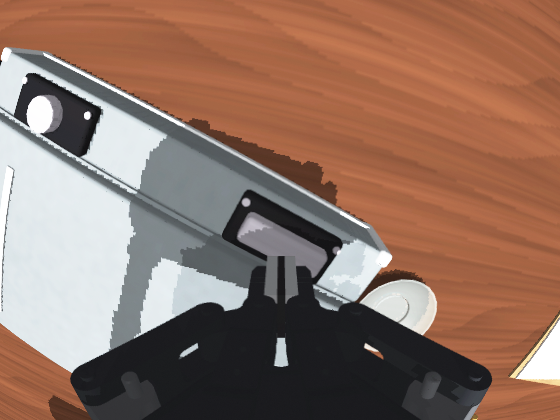

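The wrist view shows the bar key centred at about column 283, row 247, just ahead of the fingertips at (282,258). The estimates agree to about 4 mm, so I press down.

Emit:
step_arm(
  targets=[
    [[0,0,0],[-2,1,12],0],
    [[0,0,0],[0,0,12],0],
    [[0,0,0],[0,0,6],0],
    [[0,0,0],[0,0,3],0],
    [[0,0,0],[0,0,3],0],
  ],
)

```text
time: 6.13
tool_pos: [0.6004, -0.0626, 0.1517]
tcp_rot: [-3.119, -0.371, 0.005]
wrist_force: [-3.3, 0.5, 4.8]
width: -0.0
grip_force: 2.0
```

Emit:
step_arm(
  targets=[
    [[0,0,0],[0,0,2],0],
    [[0,0,0],[0,0,2],0],
    [[0,0,0],[0,0,1],0],
    [[0,0,0],[0,0,0],0],
    [[0,0,0],[0,0,0],0],
  ],
)

```text
time: 6.55
tool_pos: [0.6012, -0.0626, 0.1486]
tcp_rot: [-3.12, -0.371, 0.001]
wrist_force: [-5.3, 0.8, 6.9]
width: -0.001
grip_force: 3.2
```

Emit:
step_arm(
  targets=[
    [[0,0,0],[0,0,1],0],
    [[0,0,0],[0,0,1],0],
    [[0,0,0],[0,0,0],0],
    [[0,0,0],[0,0,0],0],
  ],
)

```text
time: 6.88
tool_pos: [0.6013, -0.0627, 0.1485]
tcp_rot: [-3.12, -0.371, 0.001]
wrist_force: [-10.1, 1.3, 16.3]
width: 0.003
grip_force: 8.3
```

The bar latch stopped at tip height 75.9 mm with 16 N on it, so it is fully down. Next I lift and move to the round latch.

Emit:
step_arm(
  targets=[
    [[0,0,0],[0,0,-22],0],
    [[0,0,0],[0,0,-22],0],
    [[0,0,0],[20,-35,0],0],
    [[0,0,0],[20,-35,0],0],
    [[0,0,0],[20,-35,0],0],
  ],
)

```text
time: 7.3
tool_pos: [0.6366, 0.0541, 0.1912]
tcp_rot: [3.12, 0.367, 0.006]
wrist_force: [0.7, -0.2, 0.1]
width: -0.003
grip_force: 0.0
```

Emit:
step_arm(
  targets=[
    [[0,0,0],[20,-35,0],0],
    [[0,0,0],[8,-14,0],0],
    [[0,0,0],[0,0,0],0],
    [[0,0,0],[0,0,0],0],
  ],
)

```text
time: 7.63
tool_pos: [0.6512, 0.1085, 0.1896]
tcp_rot: [3.119, 0.375, 0.001]
wrist_force: [0.0, -0.7, 0.4]
width: -0.002
grip_force: 0.0
```

Run:
```python
from h import *
snap("wrist","wrist3")
for r in tip_of("wrist","round_top")[:1]: print(r,atz("wrist",r["at"],.084).round(4))
for r in tip_of("wrist","bar_top")[:1]: print(r,[atz("wrist",r["at"],z).round(4) for z in(.076,.084)])
s=read_state();print(s["tool_pos"],s["wrist_force"])
```

```text
{'at': [244.7, 279.9], 'score': 0.63} [0.6502 0.1062 0.084 ]
{'at': [332.8, 467.2], 'score': 0.61} [array([ 0.5989, -0.0683,  0.076 ]), array([ 0.6046, -0.0599,  0.084 ])]
[0.65059893 0.10630851 0.18956052] [-0.05341473 -0.14294289  0.05842013]
```

View pics/wrist3.png

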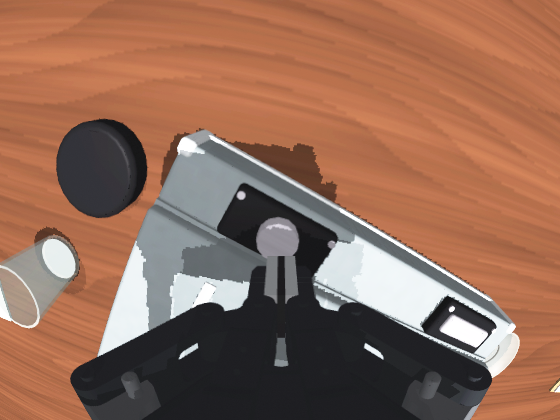

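The wrist view shows the round key at about (278,240), right under the fingertips, and the bar key low in its plate at (465,330). The positions agree, so I press.

Emit:
step_arm(
  targets=[
    [[0,0,0],[0,0,12],0],
    [[0,0,0],[0,0,12],0],
    [[0,0,0],[0,0,6],0],
    [[0,0,0],[0,0,3],0],
    [[0,0,0],[0,0,3],0],
  ],
)

```text
time: 8.2
tool_pos: [0.6499, 0.1068, 0.1528]
tcp_rot: [3.119, 0.37, -0.005]
wrist_force: [-2.5, -2.4, 3.7]
width: -0.002
grip_force: 2.0
```

Emit:
step_arm(
  targets=[
    [[0,0,0],[0,0,2],0],
    [[0,0,0],[0,0,2],0],
    [[0,0,0],[0,0,2],0],
    [[0,0,0],[0,0,1],0],
    [[0,0,0],[0,0,0],0],
  ],
)

```text
time: 8.62
tool_pos: [0.651, 0.1076, 0.1486]
tcp_rot: [3.119, 0.371, 0.0]
wrist_force: [-5.9, -2.4, 11.1]
width: -0.002
grip_force: 5.1
```

Emit:
step_arm(
  targets=[
    [[0,0,0],[0,0,1],0],
    [[0,0,0],[0,0,0],0],
    [[0,0,0],[0,0,0],0],
    [[0,0,0],[0,0,0],0],
  ],
)

```text
time: 8.95
tool_pos: [0.651, 0.1076, 0.1486]
tcp_rot: [3.119, 0.372, 0.001]
wrist_force: [-7.1, -3.4, 14.4]
width: -0.001
grip_force: 7.2
```

The round latch has bottomed out. I back straight off and check once more.

Emit:
step_arm(
  targets=[
    [[0,0,0],[0,0,-20],0],
    [[0,0,0],[0,0,-35],0],
    [[0,0,0],[0,0,-35],0],
    [[0,0,0],[0,0,-20],0],
    [[0,0,0],[0,0,0],0],
  ],
)

```text
time: 9.37
tool_pos: [0.6546, 0.1087, 0.2632]
tcp_rot: [-3.119, -0.371, -0.021]
wrist_force: [1.1, 0.3, 2.1]
width: 0.0
grip_force: 0.0
```

Run:
```python
from h import *
a=snap("side","s4");b=snap("wrist","w4")
cv2.imwrite("pics/both.png",cv2.resize(np.vstack([a[130:340,200:400],]),None,fx=2.8,fy=2.8)[:,:,::-1])
for q in("weight","beaker","dish","eraser"):
    for r in tip_of("side",q)[:1]: print(q,atz("side",r["at"],0).round(3))
```

```text
weight [0.65  0.271 0.   ]
beaker [0.531 0.32  0.   ]
dish [ 0.522 -0.193  0.   ]
eraser [ 0.384 -0.157  0.   ]
```

View pics/both.png

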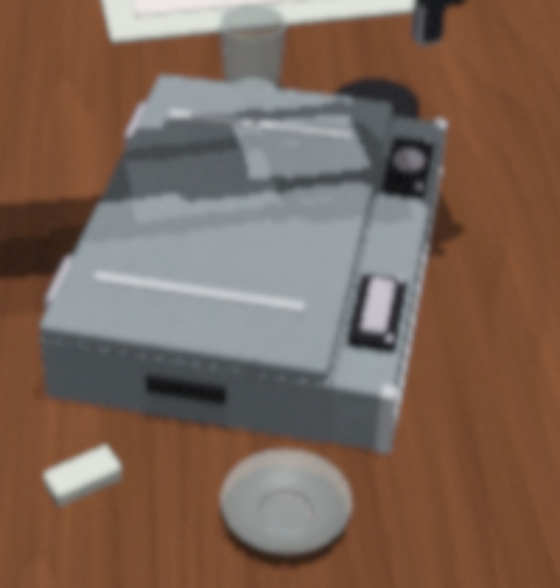

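The enlarged side view shows the lid flat, the bar key at (378,305) and the round key at (408,160) low in their plates. The gripper is clear, and the four loose objects have not moved.

```bash
python3 -c "
from workcell import *
print(finish_job())"
```

```text
the job is handed in; nothing more can be done
None
```

I shut the lid, pressed the bar latch and then the round latch down to their stops, left the weight, beaker, dish and eraser in place, and handed the job in at about 9.5 s; no verdict was returned.

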